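Reload a swing-out centrifuge rotor so that it is balanced

ROBOT

A 6-joint arm with a two-finger parallel gripper is mounted at the origin on a cart in front of the work surface, level with it; the furniture and walls round the work are solid. World frame = base frame: x ahead of the robot, y to its left, z up, the work surface at z = 0. Lengths are in mm, angles in rad, forces in N, time in s.
With the tool pointing down it reaches from about 400 to 925 mm from the base axis. Payload 12.5 kg.
Tool frame: the origin (TCP) lies at the very end of the fingers, on their centre line; the grasp point (between the pads) lies 19 mm behind it; z points along the fingers, y is the line along which they close (so a half turn about z gives the same grasp; the last joint's range is limited). The gripper opens to 95 mm and grips with 3 to 60 N. Pads are 20 mm wide; open, the fingers measure 119 mm over their backs; the gripper's body (75 mm by 180 mm) begins 59 mm behind the grasp point.
Start: joints at [-1.384, 0.491, 1.559, -0, 1.092, -0.106], TCP at [180.419, -598.411, 214.661] pointing down, gripper open.
Joint ranges: [-3.1, 3.1], [-0.84, 2.19], [0.05, 2.79], [-1.13, 4.28], [0.06, 2.93], [-2.69, 2.69]. Speed limits (rad/s): [2.22, 2.22, 2.79, 3.14, 3.14, 3.14].

INTERFACE

Orientations are given as [roll, pitch, yaw] about the fixed x, y, z axes, in that order (R = Rz(yaw) Ry(pitch) Rx(roll)).
In Python, from cell import env gives the robot as it stands.
- The arm moves only by the shell command python3 steer.py FILE, which reads ROWS from the file FILE. ROWS is one flat JSON list of numbers that holds 1 to 5 rows one after another, with no inner brackets; each row has 5 numbers: dx, dy, dz in shares of 600 mm (1.0 is 600 mm), then a turn about the tool's z in shares of pi rad (1.0 is pi rad), then the opening from 0.0 (shut) to 1.0 (fully open); each row is the pose to reach, as a shift and turn from the pose commanded when the command began, along the tool's axes at that moment; what a row does not reach only later rows make up. A row lasts 1/12 s, in which the tool goes at most 41.7 mm and 0.125 rad, less where a joint would pass 70% of its speed; a pose out of reach is approached as far as the arm can. The fingers move at their own pace and stop on an object; the grip force is fixed at half the most. Time passes only in rows, so rows that do not move let the fingers close. It prints the time, the measured TCP pose, the force, the opening and the grip force at its end. Shift and turn numbers lie between -1 and 1, and a call with a number outside is refused. Input that does not fit is refused with a message, and nothing moves.
- env.state(): the state, without advancing time (a new reading comes with each control period).
- env.read_camera(name): name is "side" or "top"; returns (picture, depth): 420x560x3 uint8, red, green, blue; 420x560 float32, mm along the optical axis (not along the pixel's ray), 0 where there is no reading.
- env.camera_info(name): a dict with "vertical_fov" (degrees; the focal length in pixels is half the picture's height over the tangent of half this angle, whatever the lens; pixels are square), "cx", "cy" (the principal point, pixels), "origin" and "attitude" of the camera in the world. Camera axes: x right, y down, z forward; pixel columns grow to the right and rows downward; lengths in mm; the calibration is good to about 2 mm. A picture is of the moment at which its call begins. camera_info takes no time and is no camera call.
- env.job_done(): hands the job in; it is judged then, once.
The state is a dict: "t": time; "joints": joint angles; "qvel": joint speeds; "tau": joint torques, N m; "eef_pos": TCP position; "tcp_rot": TCP orientation; "ft_force": force on the tool from outside, world axes, zero at the start; "moment": the same for the moment, N m; "opening": opening from 0.0 (shut) to 1.0 (fully open); "grip_force": force on a finger pad.
Only numpy, scipy, OpenCV 4.12 (cv2) and the standard library are available. Lean on these libraries where they do the work, as an engineer would, in place of code of your own. Each camera call takes 0.05 s, during which the arm holds its last target. There are 200 camera calls.

TASK

The run in the yellow-capped tubes is over, so reload the swing-out rotor for the next one: it must hold the two red-capped and the two blue-capped tubes, each fully down in its bucket with its twin of the same colour in the bucket straight across the hub, or it would spin out of balance. Both yellow-capped tubes go into the rack, upright and fully down; the rack has only one hole free, so mind the order. Keep every tube upright, lower it into its place rather than dropping it, and leave the brown jar and the cuvette block where they are.

Things in the scene. Friction and masses are not known exactly. Their poses are not given: they have to be found in the camera images.
- rotor: 4-place swing-out rotor on a round grey stand (170 mm, fixed). Origin: on the desk under the hub, z up. Bucket centres: 70 mm out along +x, +y, -x, -y; +x faces -x, +y faces -y. Each aluminium bucket hangs on pins 80 mm up, its foot free to swing outwards (3 degrees inwards). Bore 34 mm, inner floor 16 mm, rim 86 mm over the desk, 44 mm outside. Dark yoke top 88 mm, hub knob 95 mm.
- rack: white rack with three holes in a row, 62 x 208 x 84 mm, fixed. Origin: on the desk under the middle hole, z up; holes at y = -66, 0, +66 mm. Each 34 mm wide, through two plates (tops 80 and 44 mm over the desk) to a floor 16 mm over it. Two hold a tube at the start, one is free. 31 mm between neighbouring caps: grip across the row (pads closing along the rack's x).
- red_a: 50 ml centrifuge tube, red screw cap, one of two alike: white body 29 mm across, round bottom (cannot stand alone); cap 35 mm across, the top 16 mm of 116 mm; 45 g. Origin: lowest point, z up the axis. Grip the cap from above, pads 108 mm over the origin. Seated, its origin is 16 mm above the desk. At the start one twin is in the rotor, one in the rack.
- red_b: 50 ml centrifuge tube, red screw cap, one of two alike: white body 29 mm across, round bottom (cannot stand alone); cap 35 mm across, the top 16 mm of 116 mm; 45 g. Origin: lowest point, z up the axis. Grip the cap from above, pads 108 mm over the origin. Seated, its origin is 16 mm above the desk. At the start one twin is in the rotor, one in the rack.
- blue_a: 50 ml centrifuge tube, blue screw cap, one of two alike: white body 29 mm across, round bottom (cannot stand alone); cap 35 mm across, the top 16 mm of 116 mm; 45 g. Origin: lowest point, z up the axis. Grip the cap from above, pads 108 mm over the origin. Seated, its origin is 16 mm above the desk. At the start one twin is in the rotor, one in the rack.
- blue_b: 50 ml centrifuge tube, blue screw cap, one of two alike: white body 29 mm across, round bottom (cannot stand alone); cap 35 mm across, the top 16 mm of 116 mm; 45 g. Origin: lowest point, z up the axis. Grip the cap from above, pads 108 mm over the origin. Seated, its origin is 16 mm above the desk. At the start one twin is in the rotor, one in the rack.
- yellow_a: 50 ml centrifuge tube, yellow screw cap, one of two alike: white body 29 mm across, round bottom (cannot stand alone); cap 35 mm across, the top 16 mm of 116 mm; 45 g. Origin: lowest point, z up the axis. Grip the cap from above, pads 108 mm over the origin. Seated, its origin is 16 mm above the desk. Both yellow ones start in the rotor.
- yellow_b: 50 ml centrifuge tube, yellow screw cap, one of two alike: white body 29 mm across, round bottom (cannot stand alone); cap 35 mm across, the top 16 mm of 116 mm; 45 g. Origin: lowest point, z up the axis. Grip the cap from above, pads 108 mm over the origin. Seated, its origin is 16 mm above the desk. Both yellow ones start in the rotor.
- cuvette_box: bystander: dark grey foam block, 32 x 50 x 50 mm with two clear cuvettes standing in it; origin under its centre; leave it alone
- amber_jar: bystander: brown jar with a pale blue cap, 106 mm across, 192 mm high; origin under its centre; leave it alone

How it is judged:
By the outcome, as a careful person would: the job done as asked, in the order asked, and still so for the second after the job is handed in, with the robot touching nothing.
It also fails if it takes over 112 s, if anything falls off the work surface, if the arm or the gripper's body presses on something with over 40 N, if the wrist force passes 120 N, or if a joint passes its speed limit or range.

## Working session

There is one attempt and no reset: what is moved stays moved. The work goes in short steps, Python scripts to look and compute and a shell command to move; the robot and the scene stay as the last step left them, time stands still between calls to the robot, and variables do not carry over. Pictures are saved under pics/ and viewed, at most 14 in all, crops included, and the job is handed in when it is done.

```bash
ls; mkdir -p pics; python3 - <<'E'
from cell import env
import cv2
print(env.state())
for n in("top","side"):
    p,d=env.read_camera(n); cv2.imwrite(f"pics/{n}0.png",p[:,:,::-1]); print(env.camera_info(n))
    import numpy as np; np.save(f"pics/{n}0.npy",d)
E
```

```text
cell.py
pics
steer.py
{'t': 0.0, 'joints': array([-1.38360793e+00,  4.91537660e-01,  1.55943185e+00, -4.25751429e-05,
        1.09170422e+00, -1.05610429e-01]), 'qvel': array([ 5.09384731e-04, -6.75800807e-04,  1.23842531e-03,  1.23251500e-04,
       -2.73936366e-04, -5.23410621e-05]), 'tau': array([ 8.45396953e-04, -6.12632418e+01, -2.58187348e+01,  6.91846898e-02,
        4.80523438e-02, -9.56050872e-05]), 'eef_pos': array([ 180.35676577, -598.1631222 ,  214.08141473]), 'tcp_rot': array([-3.14051362e+00, -7.64111113e-05,  2.92818428e-01]), 'ft_force': array([ 0.35345896,  0.09038667, -0.08999669]), 'moment': array([-0.02720031, -0.0227484 ,  0.02031479]), 'grip_force': 0.0, 'opening': 0.9948414906041069}
{'vertical_fov': 50.63089280614096, 'cx': 275.51312754170505, 'cy': 211.59298813756382, 'origin': array([445.23736275,  36.11252922, 885.96185285]), 'attitude': array([-2.98538372,  0.0278903 , -1.59814173])}
{'vertical_fov': 49.96058563686262, 'cx': 280.8814549318169, 'cy': 210.13457772849793, 'origin': array([ 565.08692587, -725.13435543,  420.74361696]), 'attitude': array([-2.02116174, -0.01032586,  0.01355604])}
```

View pics/top0.png

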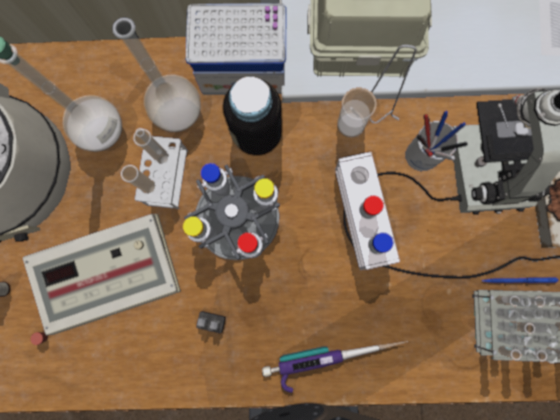

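View pics/side0.png

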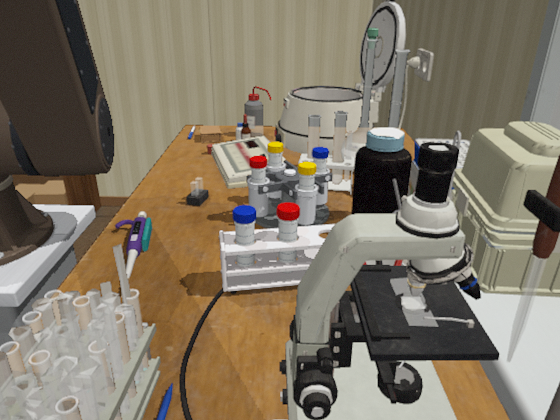

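Top view: rotor hub (231,211) with blue (211,173), yellow (264,189), red (247,243) and yellow (193,227), so red faces blue. In the rack, the free hole is at (360,176), red at (373,205) and blue at (382,242). The jar (250,100) is close to the rotor's blue and yellow tubes.

```bash
cat > h.py <<'E'
from cell import env
import numpy as np, cv2
from scipy.spatial.transform import Rotation as Ro
def cloud(n,cache=None):
    p,d=env.read_camera(n); i=env.camera_info(n)
    f=p.shape[0]/2/np.tan(np.radians(i["vertical_fov"]/2))
    v,u=np.mgrid[:p.shape[0],:p.shape[1]]
    c=np.stack([(u-i["cx"])/f*d,(v-i["cy"])/f*d,d],-1)
    w=c@Ro.from_euler("xyz",i["attitude"]).as_matrix().T+i["origin"]
    w[d==0]=np.nan
    return p,w
HUE={"red":(0,8),"yellow":(24,34),"blue":(112,128)}
def caps(n="top",zmin=90,zmax=400):
    p,w=cloud(n); h=cv2.cvtColor(p,cv2.COLOR_RGB2HSV); out=[]
    for k,(a,b) in HUE.items():
        m=((h[...,0]>=a)&(h[...,0]<=b)&(h[...,1]>150)&(h[...,2]>60)&(w[...,2]>zmin)&(w[...,2]<zmax)).astype(np.uint8)
        N,l,s,c=cv2.connectedComponentsWithStats(m)
        for j in range(1,N):
            if s[j,4]<60: continue
            q=w[l==j]; zt=np.percentile(q[:,2],90); t=q[q[:,2]>zt-4]
            (x,y),r=cv2.minEnclosingCircle(t[:,:2].astype(np.float32))
            out.append((k,c[j].round(),s[j,4],np.round([x,y,zt,r],1)))
    return p,w,out
E
python3 - <<'E'
from h import *
for n in("top","side"):
    p,w,o=caps(n)
    print(n); [print(*a) for a in o]
    if n=="top":
        for nm,(u,v) in dict(hub=(231,211),hole=(360,176),jar=(250,95),cuv=(210,322)).items(): print(nm,np.nanmedian(w[v-3:v+4,u-3:u+4].reshape(-1,3),0).round(1))
        m=(abs(w[...,2]-82)<6)&(p.min(-1)>150); N,l,s,c=cv2.connectedComponentsWithStats(m.astype(np.uint8)); j=1+s[1:,4].argmax()
        q=w[l==j]; print("rack",cv2.minAreaRect(q[:,:2].astype(np.float32)),np.median(q[:,2]),len(q))
        m=(w[...,2]>180)&(w[...,2]<205)&(abs(w[...,0]-660)<90)&(abs(w[...,1]-80)<80)
        q=w[m]; print("jar",cv2.minEnclosingCircle(q[:,:2].astype(np.float32)))
E
```

```text
top
red [373. 205.] 271 [ 570.7 -113.   134.4   16. ]
red [247. 242.] 282 [513.2 103.8 134.1  16.7]
yellow [264. 188.] 284 [607.5  73.2 134.2  17. ]
yellow [192. 226.] 301 [544.4 197.8 134.2  16.8]
blue [226.  66.] 201 [836.3 127.5 136.8  71.1]
blue [210. 173.] 264 [637.8 166.5 134.1  16.3]
blue [382. 242.] 276 [ 506.6 -125.   134.    16. ]
hub [573.9 135.4  95.5]
hole [ 648.7 -114.1   17. ]
jar [751.3  89.3 192.9]
cuv [373.7 187.2  22.2]
rack ((571.7509765625, -114.21585083007812), (208.7721710205078, 62.810970306396484), 10.814494132995605) 80.87907311141737 2745
jar ((745.067626953125, 89.70381164550781), 33.42186737060547)
side
red [253.  96.] 60 [462.  714.  128.9  16.8]
red [258. 161.] 141 [510.6 102.3 131.2  17.7]
red [288. 211.] 264 [ 569.6 -115.7  131.7   17.4]
yellow [275. 147.] 137 [542.9 196.1 131.   17.4]
yellow [307. 168.] 185 [604.4  70.9 131.3  17.4]
blue [320. 152.] 151 [634.9 166.1 130.9  18.5]
blue [244. 214.] 350 [ 506.1 -127.9  131.8   17.6]
```

```bash
cat >> h.py <<'E'
P=dict(W=(636.4,166.3,0),N=(606,72,0),S=(543.6,197,0),E=(511.9,103,0),F=(635.1,-102.1,.189),M=(570.3,-114.3,.189),B=(505.7,-126.5,.189))
def to(k,z):
    s=env.state(); x,y,yaw=P[k]; R=Ro.from_euler("xyz",s["tcp_rot"]); d=R.inv().apply(np.array([x,y,z])-s["eef_pos"])
    print(k,z,"shift",d.round(1),"turn",round(s["tcp_rot"][2]-yaw,3),"| pos",s["eef_pos"].round(1),"rot",s["tcp_rot"].round(3),"F",s["ft_force"].round(1),"open",round(s["opening"],2),"grip",round(s["grip_force"],1),"t",round(s["t"],2))
E
python3 - <<'E'
from h import *
p,w=cloud("top"); m=(w[...,2]>120)&(w[...,1]<-20)&(w[...,1]>-600)&(w[...,0]<700)
q=w[m]; print(len(q)); 
for a in range(200,700,50):
  for b in range(-600,0,50):
    k=(abs(q[:,0]-a-25)<25)&(abs(q[:,1]-b-25)<25)
    if k.sum()>5: print(a,b,q[k,2].max().round())
to("N",260)
E
```

```text
8126
250 -100 285.0
250 -50 269.0
300 -450 126.0
300 -400 137.0
300 -350 138.0
350 -450 133.0
350 -400 137.0
350 -350 191.0
400 -400 196.0
400 -350 190.0
450 -150 134.0
500 -150 136.0
550 -400 201.0
550 -350 174.0
550 -150 136.0
550 -100 134.0
600 -400 240.0
600 -350 240.0
600 -300 142.0
600 -250 141.0
650 -400 282.0
650 -350 261.0
650 -300 147.0
650 -250 141.0
650 -200 135.0
N 260 shift [ 601.  -518.9  -45.4] turn 0.293 | pos [ 180.4 -598.3  214.4] rot [-3.141 -0.     0.293] F [ 0.5  0.3 -0.1] open 1.0 grip 0.0 t 0.25
```

Careful with the scale: shifts go in shares of 600 mm and turns go in shares of pi rad. That gives: -150 mm / 600 = -0.25, -110 mm / 600 = -0.1833, 0.293 rad / 3.1416 = 0.0933.

```bash
echo '[0, 0, -0.0667, 0.0318, 0.6, 0, -0.05, -0.0767, 0.0637, 0.6, 0, -0.1167, -0.0767, 0.0933, 0.6, 0, -0.1833, -0.0767, 0.0933, 0.6, 0, -0.25, -0.0767, 0.0933, 0.6]' > m.json && python3 steer.py m.json; python3 -c 'from h import *; to("N",260)'
```

```text
t: 0.67
eef_pos: [136.7, -452.9, 260.4]
tcp_rot: [-3.142, 0.0, -0.001]
ft_force: [-0.2, -0.1, 0.5]
opening: 0.71
grip_force: 0.0
N 260 shift [ 4.690e+02 -5.253e+02  4.000e-01] turn -0.001 | pos [ 136.7 -452.9  260.4] rot [-3.142e+00  0.000e+00 -1.000e-03] F [-0.2 -0.1  0.5] open 0.71 grip 0.0 t 0.67
```

To row units: 175 mm / 600 = 0.2917, -100 mm / 600 = -0.1667.

```bash
echo '[0.0583, -0.0333, 0, 0, 0.6, 0.1167, -0.0667, 0, 0, 0.6, 0.175, -0.1, 0, 0, 0.6, 0.2333, -0.1333, 0, 0, 0.6, 0.2917, -0.1667, 0, 0, 0.6]' > m.json && python3 steer.py m.json | head -2
echo '[0.0467, -0.05, 0, 0, 0.6, 0.0933, -0.1, 0, 0, 0.6, 0.14, -0.15, 0, 0, 0.6, 0.1867, -0.2, 0, 0, 0.6, 0.2333, -0.25, 0, 0, 0.6]' > m.json && python3 steer.py m.json | head -2
echo '[0.0417, -0.0533, 0, 0, 0.6, 0.0833, -0.1067, 0, 0, 0.6, 0.125, -0.16, 0, 0, 0.6, 0.1667, -0.2133, 0, 0, 0.6, 0.2083, -0.2667, 0, 0, 0.6]' > m.json && python3 steer.py m.json; python3 -c 'from h import *; to("N",180)'
```

```text
t: 1.08
eef_pos: [313.4, -353.6, 260.9]
t: 1.5
eef_pos: [453.2, -203.0, 260.8]
t: 1.92
eef_pos: [578.1, -42.9, 260.7]
tcp_rot: [3.141, -0.0, 0.0]
ft_force: [0.5, -1.0, 0.4]
opening: 0.603
grip_force: 0.0
N 180 shift [  27.9 -114.9   80.7] turn 0.0 | pos [578.1 -42.9 260.7] rot [ 3.141 -0.     0.   ] F [ 0.5 -1.   0.4] open 0.6 grip 0.0 t 1.92
```

To row units: -115 mm / 600 = -0.1917, 80 mm / 600 = 0.1333.

```bash
echo '[0.0167, -0.0633, 0, 0, 0.6, 0.0333, -0.1267, 0, 0, 0.6, 0.0467, -0.1917, 0, 0, 0.6, 0.0467, -0.1917, 0.0667, 0, 0.6, 0.0467, -0.1917, 0.1333, 0, 0.6]' > m.json && python3 steer.py m.json | head -2
echo '[0, 0, 0.05, 0, 0.6, 0, 0, 0.05, 0, 0.6]' > m.json && python3 steer.py m.json; python3 - <<'E'
from h import *
to("N",105)
for n in("top","side"): cv2.imwrite(f"pics/{n}1.png",cloud(n)[0][:,:,::-1])
E
```

```text
t: 2.33
eef_pos: [606.2, 72.6, 181.1]
t: 2.5
eef_pos: [602.5, 70.4, 145.0]
tcp_rot: [3.141, 0.009, 0.0]
ft_force: [-1.2, -0.5, 0.2]
opening: 0.598
grip_force: 0.0
N 105 shift [ 3.9 -1.6 40. ] turn 0.0 | pos [602.5  70.4 145. ] rot [3.141 0.009 0.   ] F [-1.2 -0.5  0.2] open 0.6 grip 0.0 t 2.5
```

View pics/side1.png

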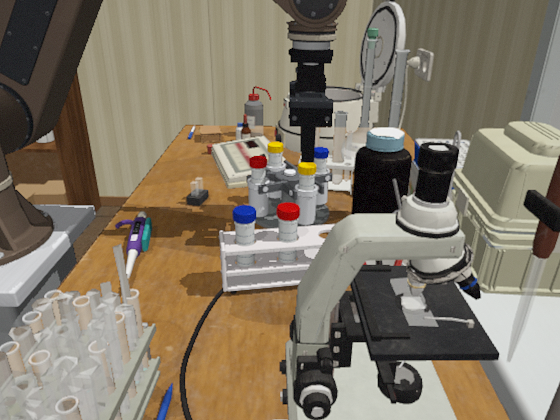

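The side view shows the gripper above the near yellow cap (307,168), clear of the jar (385,140). I'll let it settle and check the pose.

```bash
echo '[0, 0, 0, 0, 0.6, 0, 0, 0, 0, 0.6]' > m.json && python3 steer.py m.json|head -3; python3 -c 'from h import *; to("N",105)'
```

```text
t: 2.77
eef_pos: [606.2, 69.9, 152.9]
tcp_rot: [3.142, -0.003, -0.001]
N 105 shift [-0.4 -2.1 47.9] turn -0.001 | pos [606.2  69.9 152.9] rot [ 3.142e+00 -3.000e-03 -1.000e-03] F [ 0.5 -1.2  0.3] open 0.6 grip 0.0 t 2.77
```

To row units: 46 mm / 600 = 0.0767, 38 mm / 600 = 0.0633.

```bash
echo '[0, -0.0033, 0.025, 0, 0.6, 0, -0.0033, 0.0467, 0, 0.6, 0, -0.0033, 0.0633, 0, 0.6, 0, -0.0033, 0.0767, 0, 0.6, 0, -0.0033, 0.0767, 0, 0.6]' > m.json && python3 steer.py m.json|head -3;echo '[0, 0, 0, 0, 0.6, 0, 0, 0, 0, 0.6, 0, 0, 0, 0, 0.6]' > m.json && python3 steer.py m.json|head -3; python3 -c 'from h import *; to("N",105)'
```

```text
t: 3.18
eef_pos: [605.0, 72.0, 104.0]
tcp_rot: [3.141, 0.001, -0.0]
t: 3.43
eef_pos: [605.6, 72.1, 105.4]
tcp_rot: [3.142, -0.001, -0.0]
N 105 shift [0.4 0.1 0.4] turn -0.0 | pos [605.6  72.1 105.4] rot [ 3.142e+00 -1.000e-03 -0.000e+00] F [0.2 0.9 0. ] open 0.6 grip 0.0 t 3.43
```

Good. Now I'll grip and lift.

To row units: -120 mm / 600 = -0.2, -95 mm / 600 = -0.1583.

```bash
echo '[0, 0, 0, 0, 0, 0, 0, 0, 0, 0, 0, 0, 0, 0, 0, 0, 0, 0, 0, 0, 0, 0, 0, 0, 0]' > m.json && python3 steer.py m.json|head -6
echo '[0, 0, -0.0167, 0, 0, 0, 0, -0.05, 0, 0, 0, 0, -0.1, 0, 0, 0, 0, -0.1583, 0, 0, 0, 0, -0.2, 0, 0]' > m.json && python3 steer.py m.json|head -6
echo '[0, 0, -0.0333, 0, 0, 0, 0, -0.05, 0, 0, 0, 0, -0.05, 0, 0]' > m.json && python3 steer.py m.json; python3 -c 'from h import *; to("F",255)'
```

```text
t: 3.85
eef_pos: [605.2, 72.1, 104.7]
tcp_rot: [3.141, -0.0, -0.0]
ft_force: [0.1, -0.1, 0.3]
opening: 0.358
grip_force: 30.0
t: 4.27
eef_pos: [605.5, 72.1, 228.0]
tcp_rot: [3.142, -0.002, -0.0]
ft_force: [-0.0, 0.0, -0.9]
opening: 0.356
grip_force: 30.0
t: 4.52
eef_pos: [605.8, 72.2, 257.2]
tcp_rot: [3.142, -0.004, -0.0]
ft_force: [0.7, 0.4, 0.1]
opening: 0.358
grip_force: 30.0
F 255 shift [ 29.3 174.3   2.3] turn -0.189 | pos [605.8  72.2 257.2] rot [ 3.142 -0.004 -0.   ] F [0.7 0.4 0.1] open 0.36 grip 30.0 t 4.52
```

To row units: 160 mm / 600 = 0.2667, 135 mm / 600 = 0.225, -0.189 rad / 3.1416 = -0.0602.

```bash
echo '[0.0083, 0.0417, 0, -0.0159, 0, 0.02, 0.1083, 0, -0.0318, 0, 0.03, 0.1667, 0, -0.0477, 0, 0.04, 0.225, 0, -0.0602, 0, 0.0467, 0.2667, 0, -0.0602, 0]' > m.json && python3 steer.py m.json|head -2
echo '[0, 0, 0, 0, 0, 0, 0, 0, 0, 0, 0, 0, 0, 0, 0]' > m.json && python3 steer.py m.json|head -2; python3 - <<'E'
from h import *
to("F",200)
p,w,o=caps(); [print(*a) for a in o]
p,w,o=caps("side"); [print(*a) for a in o]
cv2.imwrite("pics/side2.png",cv2.resize(p[100:310,180:460,::-1],None,fx=2,fy=2))
E
```

```text
t: 4.93
eef_pos: [632.9, -90.5, 252.8]
t: 5.18
eef_pos: [632.8, -87.4, 253.4]
F 200 shift [-0.4 14.9 53.4] turn -0.001 | pos [632.8 -87.4 253.4] rot [-3.141e+00  2.000e-03  1.880e-01] F [ 0.5 -0.  -0.2] open 0.35 grip 30.0 t 5.18
red [247. 242.] 282 [513.5 103.6 134.   16.7]
yellow [192. 226.] 291 [544.4 197.9 134.   16.6]
blue [230.  65.] 152 [835.6 117.1 138.8  82.5]
blue [210. 173.] 259 [636.9 166.5 134.2  16. ]
red [253.  96.] 60 [460.7 712.9 129.5  16.5]
red [258. 161.] 160 [511.3 102.9 131.3  17.5]
red [288. 211.] 262 [ 569.9 -115.4  131.8   17.4]
yellow [326. 108.] 66 [626.  -89.8 280.4  19.6]
yellow [276. 147.] 130 [542.6 197.1 130.8  17.7]
blue [317. 152.] 88 [635.6 165.9 131.1  18. ]
blue [244. 214.] 345 [ 505.1 -128.5  131.8   16.8]
```

View pics/side2.png

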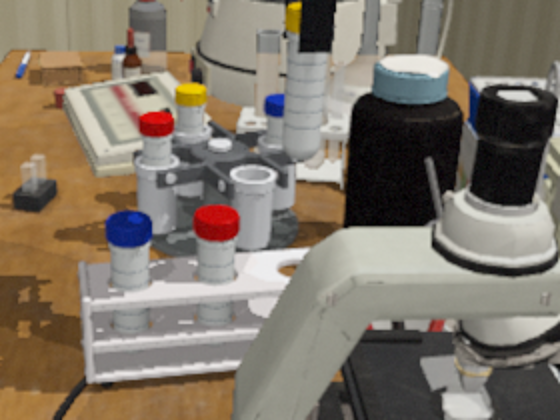

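The tube hangs upright above the rack, bottom at about (303,155) in the crop, and bucket N is empty. I'll centre it over the free hole and lower it.

To row units: 76 mm / 600 = 0.1267, 65 mm / 600 = 0.1083.

```bash
echo '[0, 0.0133, 0.0333, 0, 0, 0, 0.0248, 0.075, 0, 0, 0, 0.0248, 0.1083, 0, 0, 0, 0.0248, 0.1267, 0, 0, 0, 0.0248, 0.1267, 0, 0]' > m.json && python3 steer.py m.json|head -2
echo '[0, 0, 0, 0, 0, 0, 0, 0, 0, 0, 0, 0, 0, 0, 0]' > m.json && python3 steer.py m.json|head -4;  python3 -c 'from h import *; to("F",107)'
```

```text
t: 5.7
eef_pos: [635.1, -101.4, 176.3]
t: 5.95
eef_pos: [636.5, -102.3, 180.0]
tcp_rot: [3.141, -0.002, 0.189]
ft_force: [-0.3, -0.5, 0.7]
F 107 shift [-1.5 -0.5 73. ] turn 0.0 | pos [ 636.5 -102.3  180. ] rot [ 3.141e+00 -2.000e-03  1.890e-01] F [-0.3 -0.5  0.7] open 0.35 grip 30.0 t 5.95
```

To row units: 25 mm / 600 = 0.0417, 20 mm / 600 = 0.0333.

```bash
echo '[-0.0025, 0, 0.0083, 0, 0, -0.0025, 0, 0.0167, 0, 0, -0.0025, 0, 0.025, 0, 0, -0.0025, 0, 0.0333, 0, 0, -0.0025, 0, 0.0417, 0, 0]' > m.json && python3 steer.py m.json|head -4
echo '[0, 0, 0, 0, 0, 0, 0, 0, 0, 0, 0, 0, 0, 0, 0]' > m.json && python3 steer.py m.json|head -4;  python3 -c 'from h import *; to("F",107)'
```

```text
t: 6.37
eef_pos: [634.4, -102.8, 152.9]
tcp_rot: [-3.142, 0.0, 0.189]
ft_force: [1.0, 0.2, -0.7]
t: 6.62
eef_pos: [634.6, -102.9, 153.7]
tcp_rot: [3.141, -0.0, 0.189]
ft_force: [0.6, 0.7, -0.3]
F 107 shift [ 0.6 -0.7 46.7] turn -0.0 | pos [ 634.6 -102.9  153.7] rot [ 3.141 -0.     0.189] F [ 0.6  0.7 -0.3] open 0.36 grip 30.0 t 6.62
```

Past the upper plate without contact. Continuing down.

To row units: 34 mm / 600 = 0.0567, 28 mm / 600 = 0.0467.

```bash
echo '[0, 0, 0.0117, 0, 0, 0, 0, 0.0233, 0, 0, 0, 0, 0.035, 0, 0, 0, 0, 0.0467, 0, 0, 0, 0, 0.0567, 0, 0]' > m.json && python3 steer.py m.json|head -4
echo '[0, 0, 0.0067, 0, 0, 0, 0, 0.0117, 0, 0, 0, 0, 0.0167, 0, 0, 0, 0, 0.02, 0, 0, 0, 0, 0.02, 0, 0]' > m.json && python3 steer.py m.json|head -4;  python3 -c 'from h import *; to("F",105)'
```

```text
t: 7.03
eef_pos: [634.3, -102.8, 118.5]
tcp_rot: [-3.141, 0.001, 0.189]
ft_force: [0.4, 0.9, -1.0]
t: 7.45
eef_pos: [634.4, -102.8, 107.3]
tcp_rot: [-3.142, 0.0, 0.189]
ft_force: [-0.6, 0.5, 0.2]
F 105 shift [ 0.8 -0.6  2.3] turn -0.0 | pos [ 634.4 -102.8  107.3] rot [-3.142  0.     0.189] F [-0.6  0.5  0.2] open 0.35 grip 30.0 t 7.45
```

To row units: 3 mm / 600 = 0.005, 2 mm / 600 = 0.0033.

```bash
echo '[0, 0, 0.0017, 0, 0, 0, 0, 0.0033, 0, 0, 0, 0, 0.005, 0, 0, 0, 0, 0.005, 0, 0]' > m.json && python3 steer.py m.json|head -4
echo '[0, 0, 0, 0, 0.6, 0, 0, 0, 0, 0.6, 0, 0, 0, 0, 0.6, 0, 0, 0, 0, 0.6]' > m.json && python3 steer.py m.json|head -5
echo '[0, 0, -0.025, 0, 0.6, 0, 0, -0.075, 0, 0.6, 0, 0, -0.1333, 0, 0.6, 0, 0, -0.1833, 0, 0.6, 0, 0, -0.1833, 0, 0.6]' > m.json && python3 steer.py m.json|head -2
python3 - <<'E'
from h import *
to("W",215)
for n in("top","side"):
    p,w,o=caps(n); [print(n,*a) for a in o]
E
```

```text
t: 7.78
eef_pos: [634.6, -102.9, 104.7]
tcp_rot: [3.141, -0.0, 0.189]
ft_force: [-0.0, -0.2, 1.1]
t: 8.12
eef_pos: [634.5, -102.8, 104.7]
tcp_rot: [3.141, -0.0, 0.189]
ft_force: [0.0, 0.9, -0.2]
opening: 0.57
t: 8.53
eef_pos: [636.5, -103.3, 220.9]
W 215 shift [  50.5 -264.8    5.3] turn 0.189 | pos [ 636.5 -103.3  220.9] rot [ 3.138 -0.008  0.189] F [ 0.5 -0.1  0.2] open 0.6 grip 0.0 t 8.53
top red [247. 242.] 279 [513.4 103.8 134.2  16.6]
top yellow [192. 226.] 291 [544.6 197.7 134.   16.7]
top blue [260.  64.] 62 [835.4  80.  137.3  45.4]
top blue [208.  66.] 80 [837.6 163.9 138.5  35. ]
top blue [210. 173.] 260 [637.3 166.1 134.4  16.1]
side red [258. 161.] 147 [511.3 102.3 131.4  16.8]
side red [288. 211.] 266 [ 570.7 -116.6  131.8   17.6]
side yellow [275. 147.] 137 [542.  196.1 130.9  18.5]
side yellow [331. 208.] 314 [ 634.9 -102.9  131.5   18. ]
side blue [320. 152.] 151 [637.6 164.7 131.   18. ]
side blue [244. 214.] 340 [ 505.  -128.2  131.8   17. ]
```

To row units: -186 mm / 600 = -0.31, -146 mm / 600 = -0.2433, 0.189 rad / 3.1416 = 0.0602.

```bash
echo '[0.01, -0.05, 0, 0.0159, 0.6, 0.0217, -0.1133, 0, 0.0318, 0.6, 0.0333, -0.1767, 0, 0.0477, 0.6, 0.0467, -0.2433, 0, 0.0602, 0.6, 0.06, -0.31, 0, 0.0602, 0.6]' > m.json && python3 steer.py m.json|head -2
echo '[0, -0.0583, 0, 0, 0.6, 0, -0.1083, 0.0167, 0, 0.6, 0, -0.1367, 0.05, 0, 0.6, 0, -0.14, 0.0833, 0, 0.6, 0, -0.14, 0.1, 0, 0.6]' > m.json && python3 steer.py m.json|head -2
echo '[0, 0, 0, 0, 0.6, 0, 0, 0, 0, 0.6, 0, 0, 0, 0, 0.6]' > m.json && python3 steer.py m.json|head -2
python3 -c 'from h import *; to("W",105)'
```

```text
t: 9.05
eef_pos: [634.1, 88.2, 212.9]
t: 9.47
eef_pos: [633.3, 171.8, 150.6]
t: 9.72
eef_pos: [635.5, 169.9, 155.3]
W 105 shift [ 0.9  3.6 50.3] turn -0.001 | pos [635.5 169.9 155.3] rot [ 3.142e+00 -1.000e-03 -1.000e-03] F [0.4 0.5 0.5] open 0.6 grip 0.0 t 9.72
```

To row units: 50 mm / 600 = 0.0833, 40 mm / 600 = 0.0667.

```bash
echo '[0.0017, 0.006, 0.025, 0, 0.6, 0.0017, 0.006, 0.0467, 0, 0.6, 0.0017, 0.006, 0.0667, 0, 0.6, 0.0017, 0.006, 0.0833, 0, 0.6, 0.0017, 0.006, 0.0833, 0, 0.6]' > m.json && python3 steer.py m.json|head -2
echo '[0, 0, 0, 0, 0.6, 0, 0, 0, 0, 0.6, 0, 0, 0, 0, 0.6]' > m.json && python3 steer.py m.json|head -4
python3 -c 'from h import *; to("W",105)'
```

```text
t: 10.13
eef_pos: [635.4, 166.6, 103.0]
t: 10.38
eef_pos: [636.4, 167.1, 105.4]
tcp_rot: [-3.141, -0.001, -0.0]
ft_force: [-0.1, 0.2, 0.1]
W 105 shift [0.  0.8 0.4] turn -0.0 | pos [636.4 167.1 105.4] rot [-3.141e+00 -1.000e-03 -0.000e+00] F [-0.1  0.2  0.1] open 0.6 grip 0.0 t 10.38
```

To row units: 0.5 mm / 600 = 0.0008.

```bash
echo '[0, 0.0008, 0, 0, 0, 0, 0.0008, 0, 0, 0, 0, 0.0008, 0, 0, 0, 0, 0.0008, 0, 0, 0, 0, 0.0008, 0, 0, 0]' > m.json && python3 steer.py m.json|head -6
echo '[0, 0, -0.0167, 0, 0, 0, 0, -0.05, 0, 0, 0, 0, -0.1, 0, 0, 0, 0, -0.15, 0, 0, 0, 0, -0.1833, 0, 0]' > m.json && python3 steer.py m.json|head -2
echo '[-0.0067, 0.025, 0, 0, 0, -0.0233, 0.075, 0, 0, 0, -0.04, 0.125, 0, 0, 0, -0.05, 0.1533, 0, 0, 0, -0.0508, 0.1575, 0, 0, 0]' > m.json && python3 steer.py m.json|head -2
echo '[0, 0, 0, 0, 0, 0, 0, 0, 0, 0, 0, 0, 0, 0, 0, 0, 0, 0, 0, 0]' > m.json && python3 steer.py m.json
python3 - <<'E'
from h import *
to("N",180)
for n in("top","side"):
    p,w,o=caps(n); [print(n,*a) for a in o]
cv2.imwrite("pics/side3.png",cv2.resize(p[60:270,180:460,::-1],None,fx=2,fy=2))
E
```

```text
t: 10.8
eef_pos: [636.0, 166.5, 104.7]
tcp_rot: [3.142, -0.0, -0.0]
ft_force: [0.3, -0.8, 0.6]
opening: 0.355
grip_force: 30.0
t: 11.22
eef_pos: [636.5, 166.6, 218.2]
t: 11.63
eef_pos: [604.1, 69.0, 214.6]
t: 11.97
eef_pos: [605.6, 72.9, 214.4]
tcp_rot: [3.142, 0.0, 0.001]
ft_force: [-0.4, -0.1, -0.6]
opening: 0.353
grip_force: 30.0
N 180 shift [ 0.4  0.9 34.4] turn 0.001 | pos [605.6  72.9 214.4] rot [3.142e+00 0.000e+00 1.000e-03] F [-0.4 -0.1 -0.6] open 0.35 grip 30.0 t 11.97
top red [373. 205.] 268 [ 570.8 -112.9  134.5   16. ]
top yellow [364. 168.] 248 [ 635.4 -102.   134.2   16. ]
top blue [382. 242.] 273 [ 506.8 -124.9  134.1   16.1]
side red [257. 162.] 129 [512.  102.5 131.1  18. ]
side red [288. 211.] 264 [ 569.4 -116.5  131.7   17.2]
side yellow [275. 147.] 136 [542.5 196.3 131.   17.9]
side yellow [331. 208.] 307 [ 635.  -103.8  131.6   17.4]
side blue [244. 214.] 347 [ 505.  -127.9  131.7   17.3]
```

View pics/side3.png

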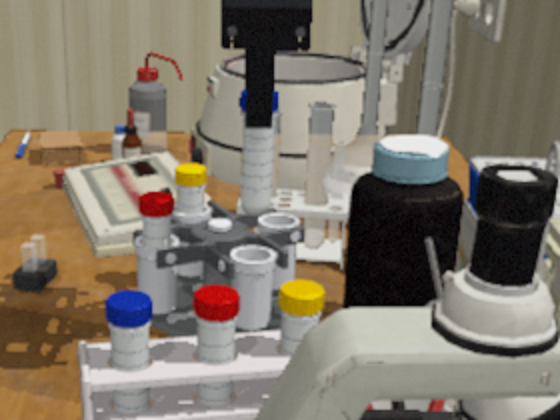

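Blue hangs upright over empty bucket N (rim at 252,255 in the crop), and yellow is seated level in the rack. Lowering.

To row units: 31 mm / 600 = 0.0517, 24 mm / 600 = 0.04.

```bash
echo '[0.0007, 0.0015, 0.0133, 0, 0, 0.0007, 0.0015, 0.0267, 0, 0, 0.0007, 0.0015, 0.04, 0, 0, 0.0007, 0.0015, 0.0517, 0, 0, 0.0007, 0.0015, 0.0517, 0, 0]' > m.json && python3 steer.py m.json|head -2
echo '[0, 0, 0.01, 0, 0, 0, 0, 0.02, 0, 0, 0, 0, 0.03, 0, 0, 0, 0, 0.04, 0, 0, 0, 0, 0.05, 0, 0]' > m.json && python3 steer.py m.json|head -4
python3 -c 'from h import *; to("N",105)'
```

```text
t: 12.48
eef_pos: [605.1, 71.1, 181.5]
t: 12.9
eef_pos: [605.8, 71.1, 153.0]
tcp_rot: [3.141, -0.0, -0.0]
ft_force: [0.2, -0.2, -0.1]
N 105 shift [ 0.2 -0.9 48. ] turn -0.0 | pos [605.8  71.1 153. ] rot [ 3.141 -0.    -0.   ] F [ 0.2 -0.2 -0.1] open 0.35 grip 30.0 t 12.9
```

To row units: 35 mm / 600 = 0.0583, 28 mm / 600 = 0.0467.

```bash
echo '[0, -0.0015, 0.0117, 0, 0, 0, -0.0015, 0.0233, 0, 0, 0, -0.0015, 0.035, 0, 0, 0, -0.0015, 0.0467, 0, 0, 0, -0.0015, 0.0583, 0, 0]' > m.json && python3 steer.py m.json|head -4
echo '[0, 0, 0.0067, 0, 0, 0, 0, 0.0133, 0, 0, 0, 0, 0.0183, 0, 0, 0, 0, 0.0217, 0, 0, 0, 0, 0.0217, 0, 0]' > m.json && python3 steer.py m.json|head -4
python3 -c 'from h import *; to("N",105)'
```

```text
t: 13.32
eef_pos: [605.8, 72.0, 117.8]
tcp_rot: [3.142, 0.0, -0.0]
ft_force: [-0.7, -0.4, -0.1]
t: 13.73
eef_pos: [605.8, 72.0, 105.3]
tcp_rot: [3.142, 0.0, -0.0]
ft_force: [-0.6, 0.1, -0.4]
N 105 shift [0.2 0.  0.3] turn -0.0 | pos [605.8  72.  105.3] rot [ 3.142  0.    -0.   ] F [-0.6  0.1 -0.4] open 0.35 grip 30.0 t 13.73
```

To row units: 0.5 mm / 600 = 0.0008.

```bash
echo '[0, 0, 0.0008, 0, 0, 0, 0, 0.0008, 0, 0.6, 0, 0, 0.0008, 0, 0.6, 0, 0, 0.0008, 0, 0.6, 0, 0, 0.0008, 0, 0.6]' > m.json && python3 steer.py m.json|tail -3
echo '[0, 0, -0.025, 0, 0.6, 0, 0, -0.075, 0, 0.6, 0, 0, -0.125, 0, 0.6, 0, 0, -0.1333, 0, 0.6, 0, 0, -0.1333, 0, 0.6]' > m.json && python3 steer.py m.json|head -2
echo '[-0.01, 0.0583, 0, -0.0159, 0.6, -0.0233, 0.125, 0, -0.0318, 0.6, -0.0367, 0.1917, 0, -0.0477, 0.6, -0.0483, 0.25, 0, -0.0602, 0.6, -0.0567, 0.2967, 0, -0.0602, 0.6]' > m.json && python3 steer.py m.json|head -2
echo '[0, 0.0083, 0.0167, 0, 0.6, 0, 0.0133, 0.0417, 0, 0.6, 0, 0.0133, 0.05, 0, 0.6, 0, 0.0133, 0.05, 0, 0.6, 0, 0.0133, 0.05, 0, 0.6]' > m.json && python3 steer.py m.json|head -2
python3 - <<'E'
from h import *
to("M",105)
for n in("top","side"):
    p,w,o=caps(n); [print(n,*a) for a in o]
E
```

```text
ft_force: [-0.2, 0.9, 0.2]
opening: 0.572
grip_force: 0.0
t: 14.57
eef_pos: [606.7, 72.1, 187.3]
t: 14.98
eef_pos: [570.5, -108.1, 183.7]
t: 15.4
eef_pos: [573.2, -113.0, 154.5]
M 105 shift [-3.1  0.8 49.5] turn 0.0 | pos [ 573.2 -113.   154.5] rot [-3.141e+00  1.000e-03  1.890e-01] F [-0.1  0.4  1. ] open 0.6 grip 0.0 t 15.4
top red [247. 242.] 282 [513.3 103.9 134.   16.5]
top yellow [192. 226.] 287 [544.1 197.5 134.1  16.6]
top blue [230.  70.] 91 [839.4 132.  112.   67.3]
top blue [264. 187.] 282 [608.2  72.2 134.1  16.8]
side red [257. 161.] 155 [510.8 102.  131.3  17.3]
side red [288. 211.] 287 [ 570.1 -116.7  131.8   17.1]
side yellow [331. 208.] 313 [ 635.2 -104.2  131.6   17.5]
side blue [310. 168.] 134 [607.2  70.7 131.3  17.1]
side blue [244. 214.] 341 [ 506.  -129.4  131.8   17.6]
```

To row units: 49 mm / 600 = 0.0817, 40 mm / 600 = 0.0667.

```bash
echo '[-0.0052, 0.0013, 0.025, 0, 0.6, -0.0052, 0.0013, 0.0467, 0, 0.6, -0.0052, 0.0013, 0.0667, 0, 0.6, -0.0052, 0.0013, 0.0817, 0, 0.6, -0.0052, 0.0013, 0.0817, 0, 0.6]' > m.json && python3 steer.py m.json|head -2
echo '[0, 0, 0, 0, 0.6, 0, 0, 0, 0, 0.6, 0, 0, 0, 0, 0.6]' > m.json && python3 steer.py m.json|head -4
python3 -c 'from h import *; to("M",105)'
```

```text
t: 15.92
eef_pos: [570.0, -114.6, 105.0]
t: 16.17
eef_pos: [570.8, -115.2, 106.9]
tcp_rot: [3.141, -0.001, 0.189]
ft_force: [-0.0, 0.5, 0.2]
M 105 shift [-0.4 -1.   1.9] turn -0.0 | pos [ 570.8 -115.2  106.9] rot [ 3.141e+00 -1.000e-03  1.890e-01] F [-0.   0.5  0.2] open 0.6 grip 0.0 t 16.17
```

To row units: 2 mm / 600 = 0.0033, -1 mm / 600 = -0.0017.

```bash
echo '[-0.0007, -0.0017, 0.0033, 0, 0.6, -0.0007, -0.0017, 0.0033, 0, 0, -0.0007, -0.0017, 0.0033, 0, 0, -0.0007, -0.0017, 0.0033, 0, 0, -0.0007, -0.0017, 0.0033, 0, 0]' > m.json && python3 steer.py m.json|head -2
echo '[0, 0, 0, 0, 0, 0, 0, 0, 0, 0, 0, 0, -0.0167, 0, 0, 0, 0, -0.05, 0, 0, 0, 0, -0.1, 0, 0]' > m.json && python3 steer.py m.json|head -6
echo '[0, 0, -0.0583, 0, 0, 0, 0, -0.1167, 0, 0, 0, 0, -0.1583, 0, 0, 0, 0, -0.1667, 0, 0, 0, 0, -0.1667, 0, 0]' > m.json && python3 steer.py m.json|head -6
python3 -c 'from h import *; to("W",265)'
```

```text
t: 16.58
eef_pos: [569.9, -114.3, 104.2]
t: 17.0
eef_pos: [568.9, -114.0, 163.5]
tcp_rot: [-3.14, 0.004, 0.189]
ft_force: [0.9, -0.0, -0.1]
opening: 0.356
grip_force: 30.0
t: 17.42
eef_pos: [570.2, -114.4, 266.4]
tcp_rot: [3.14, -0.003, 0.189]
ft_force: [0.3, 0.1, -0.7]
opening: 0.354
grip_force: 30.0
W 265 shift [ 117.7 -263.2    1.2] turn 0.189 | pos [ 570.2 -114.4  266.4] rot [ 3.14e+00 -3.00e-03  1.89e-01] F [ 0.3  0.1 -0.7] open 0.35 grip 30.0 t 17.42
```

To row units: -162 mm / 600 = -0.27, -128 mm / 600 = -0.2133, 0.189 rad / 3.1416 = 0.0602.

```bash
echo '[0.0167, -0.0417, 0, 0.0159, 0, 0.0417, -0.095, 0, 0.0318, 0, 0.0683, -0.1533, 0, 0.0477, 0, 0.095, -0.2133, 0, 0.0602, 0, 0.12, -0.27, 0, 0.0602, 0]' > m.json && python3 steer.py m.json|head -2
python3 - <<'E'
from h import *
to("W",265)
E
```

```text
t: 17.83
eef_pos: [609.8, 60.2, 262.4]
W 265 shift [  26.3 -106.2   -2.6] turn -0.003 | pos [609.8  60.2 262.4] rot [ 3.142e+00  3.000e-03 -3.000e-03] F [ 0.3 -0.2 -0.8] open 0.35 grip 30.0 t 17.83
```

To row units: -106 mm / 600 = -0.1767, -96 mm / 600 = -0.16.

```bash
echo '[0.015, -0.0583, 0, 0, 0, 0.03, -0.1167, 0, 0, 0, 0.0417, -0.16, 0, 0, 0, 0.0442, -0.1767, 0, 0, 0, 0.0442, -0.1767, 0, 0, 0]' > m.json && python3 steer.py m.json|head -2
echo '[0, 0, 0.0167, 0, 0, 0, 0, 0.05, 0, 0, 0, 0, 0.0833, 0, 0, 0, 0, 0.1083, 0, 0, 0, 0, 0.1167, 0, 0]' > m.json && python3 steer.py m.json|head -2
echo '[0, 0, 0.0083, 0, 0, 0, 0, 0.0083, 0, 0, 0, 0, 0.0083, 0, 0, 0, 0, 0.0083, 0, 0]' > m.json && python3 steer.py m.json|head -2
python3 - <<'E'
from h import *
to("W",105)
p,w,o=caps("side"); [print(*a) for a in o]
cv2.imwrite("pics/side4.png",cv2.resize(p[60:270,180:460,::-1],None,fx=2,fy=2))
E
```

```text
t: 18.25
eef_pos: [636.2, 166.3, 262.1]
t: 18.67
eef_pos: [635.3, 162.2, 190.8]
t: 19.0
eef_pos: [637.0, 164.1, 190.0]
W 105 shift [-0.7 -2.2 85. ] turn -0.0 | pos [637.  164.1 190. ] rot [-3.142e+00 -1.000e-03 -0.000e+00] F [-0.2 -0.2 -0.4] open 0.35 grip 30.0 t 19.0
red [258. 162.] 135 [511.9 102.9 131.3  17. ]
yellow [275. 147.] 122 [541.9 195.9 130.9  17.7]
yellow [331. 208.] 308 [ 634.6 -104.   131.7   17. ]
blue [307. 168.] 200 [606.3  70.2 131.2  17.3]
blue [244. 214.] 352 [ 505.1 -127.4  131.8   17.1]
```

View pics/side4.png

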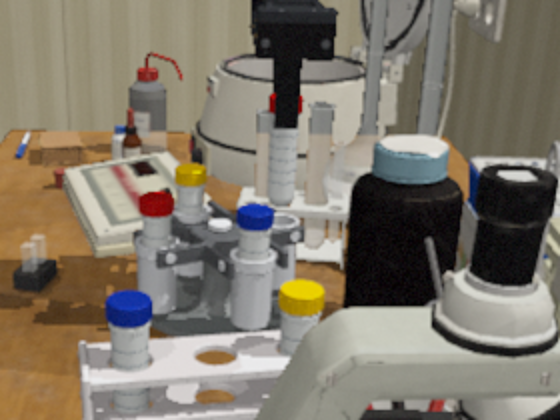

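Red hangs over bucket W (rim at 283,218), blue is seated in N (255,215), and the middle rack hole is free. Lowering.

To row units: 9 mm / 600 = 0.015, 6 mm / 600 = 0.01.

```bash
echo '[-0.0012, -0.0037, 0.005, 0, 0, -0.0012, -0.0037, 0.01, 0, 0, -0.0012, -0.0037, 0.015, 0, 0, -0.0012, -0.0037, 0.015, 0, 0]' > m.json && python3 steer.py m.json|head -2
python3 -c 'from h import *; to("W",105)'
echo '[0, 0, 0.01, 0, 0, 0, 0, 0.02, 0, 0, 0, 0, 0.03, 0, 0, 0, 0, 0.04, 0, 0, 0, 0, 0.05, 0, 0]' > m.json && python3 steer.py m.json|head -4
python3 -c 'from h import *; to("W",105)'
```

```text
t: 19.38
eef_pos: [635.7, 166.6, 179.3]
W 105 shift [ 0.8  0.3 74.3] turn 0.0 | pos [635.7 166.6 179.3] rot [3.141e+00 1.000e-03 0.000e+00] F [-0.8  0.4 -0.2] open 0.36 grip 30.0 t 19.38
t: 19.8
eef_pos: [635.9, 166.5, 149.2]
tcp_rot: [3.141, 0.001, -0.0]
ft_force: [-0.3, -0.9, -0.9]
W 105 shift [ 0.5  0.2 44.2] turn -0.0 | pos [635.9 166.5 149.2] rot [ 3.141e+00  1.000e-03 -0.000e+00] F [-0.3 -0.9 -0.9] open 0.35 grip 30.0 t 19.8
```

To row units: 34 mm / 600 = 0.0567, 28 mm / 600 = 0.0467.

```bash
echo '[0.0007, 0, 0.0117, 0, 0, 0.0007, 0, 0.0233, 0, 0, 0.0007, 0, 0.035, 0, 0, 0.0007, 0, 0.0467, 0, 0, 0.0007, 0, 0.0567, 0, 0]' > m.json && python3 steer.py m.json|head -4
echo '[0, 0, 0.0067, 0, 0, 0, 0, 0.0117, 0, 0, 0, 0, 0.0158, 0, 0, 0, 0, 0.0175, 0, 0, 0, 0, 0.0175, 0, 0]' > m.json && python3 steer.py m.json|head -4
python3 -c 'from h import *; to("W",105)'
```

```text
t: 20.22
eef_pos: [636.3, 166.5, 115.2]
tcp_rot: [3.141, 0.0, -0.0]
ft_force: [-0.6, 0.1, -0.1]
t: 20.63
eef_pos: [636.4, 166.6, 105.5]
tcp_rot: [3.142, -0.0, -0.0]
ft_force: [-0.6, 0.8, 0.2]
W 105 shift [-0.   0.3  0.5] turn -0.0 | pos [636.4 166.6 105.5] rot [ 3.142 -0.    -0.   ] F [-0.6  0.8  0.2] open 0.36 grip 30.0 t 20.63
```

To row units: 0.6 mm / 600 = 0.001.

```bash
echo '[0, 0, 0.001, 0, 0, 0, 0, 0.001, 0, 0.6, 0, 0, 0.001, 0, 0.6, 0, 0, 0.001, 0, 0.6, 0, 0, 0.001, 0, 0.6]' > m.json && python3 steer.py m.json|tail -3
echo '[0, 0, -0.025, 0, 0.6, 0, 0, -0.0667, 0, 0.6, 0, 0, -0.1083, 0, 0.6, 0, 0, -0.1167, 0, 0.6, 0, 0, -0.1167, 0, 0.6]' > m.json && python3 steer.py m.json|head -2
echo '[-0.0417, -0.0133, 0, 0, 0.6, -0.1, -0.0333, 0, 0, 0.6, -0.1467, -0.0483, 0, 0, 0.6, -0.1547, -0.0507, 0.025, 0, 0.6, -0.1547, -0.0507, 0.0417, 0, 0.6]' > m.json && python3 steer.py m.json|head -2
echo '[0, 0, 0, 0, 0.6, 0, 0, 0, 0, 0.6, 0, 0, 0, 0, 0.6]' > m.json && python3 steer.py m.json|head -2
python3 - <<'E'
from h import *
to("S",105)
for n in("top","side"):
    p,w,o=caps(n); [print(n,*a) for a in o]
E
```

```text
ft_force: [0.4, -0.6, 0.4]
opening: 0.568
grip_force: 0.0
t: 21.47
eef_pos: [637.1, 166.7, 177.0]
t: 21.88
eef_pos: [541.6, 197.5, 148.9]
t: 22.13
eef_pos: [544.5, 196.6, 149.7]
S 105 shift [-0.9 -0.4 44.7] turn -0.001 | pos [544.5 196.6 149.7] rot [ 3.141e+00  0.000e+00 -1.000e-03] F [0.2 0.2 0.1] open 0.6 grip 0.0 t 22.13
top red [210. 172.] 293 [638.4 166.2 134.3  16.9]
top red [247. 242.] 280 [513.2 104.  133.9  16.6]
top yellow [364. 169.] 258 [ 635.6 -102.1  133.9   16.1]
top blue [219.  64.] 83 [837.5 153.1 138.8  46. ]
top blue [264. 187.] 285 [608.1  71.9 134.3  16.7]
top blue [382. 242.] 274 [ 506.3 -125.2  134.2   15.8]
side red [320. 152.] 137 [633.3 164.8 130.9  18.2]
side red [258. 161.] 148 [512.8 101.5 131.3  18.1]
side yellow [275. 147.] 138 [540.7 196.7 131.   17.7]
side yellow [331. 208.] 309 [ 634.8 -104.1  131.7   17.1]
side blue [307. 168.] 198 [606.2  69.9 131.2  17.4]
side blue [244. 214.] 350 [ 505.6 -127.8  131.7   17.6]
```

Red is seated in W. Next is the second yellow.

To row units: 44.5 mm / 600 = 0.0742, 36 mm / 600 = 0.06.

```bash
echo '[-0.0015, -0.0007, 0.02, 0, 0.6, -0.0015, -0.0007, 0.04, 0, 0.6, -0.0015, -0.0007, 0.06, 0, 0.6, -0.0015, -0.0007, 0.0742, 0, 0.6, -0.0015, -0.0007, 0.0742, 0, 0.6]' > m.json && python3 steer.py m.json|head -2
echo '[0, 0, 0, 0, 0.6, 0, 0, 0, 0, 0.6, 0, 0, 0, 0, 0]' > m.json && python3 steer.py m.json|head -4
python3 -c 'from h import *; to("S",105)'
```

```text
t: 22.65
eef_pos: [542.4, 197.0, 104.1]
t: 22.9
eef_pos: [543.1, 197.4, 106.2]
tcp_rot: [-3.141, -0.001, -0.0]
ft_force: [0.4, 0.3, 0.2]
S 105 shift [0.5 0.4 1.2] turn -0.0 | pos [543.1 197.4 106.2] rot [-3.141e+00 -1.000e-03 -0.000e+00] F [0.4 0.3 0.2] open 0.57 grip 0.0 t 22.9
```

To row units: 1 mm / 600 = 0.0017, 0.4 mm / 600 = 0.0007.

```bash
echo '[0.0007, 0.0007, 0.0017, 0, 0, 0.0007, 0.0007, 0.0017, 0, 0, 0.0007, 0.0007, 0.0017, 0, 0, 0.0007, 0.0007, 0.0017, 0, 0, 0.0007, 0.0007, 0.0017, 0, 0]' > m.json && python3 steer.py m.json|head -6
echo '[0, 0, -0.0167, 0, 0, 0, 0, -0.05, 0, 0, 0, 0, -0.1083, 0, 0, 0, 0, -0.1667, 0, 0, 0, 0, -0.2167, 0, 0]' > m.json && python3 steer.py m.json|head -2
echo '[0, 0, -0.0333, 0, 0, 0.0033, 0.0417, -0.0417, 0, 0, 0.0083, 0.1, -0.0417, 0, 0, 0.0133, 0.1667, -0.0417, 0, 0, 0.0183, 0.2333, -0.0417, 0, 0]' > m.json && python3 steer.py m.json|head -2
python3 -c 'from h import *; to("M",262)'
```

```text
t: 23.32
eef_pos: [543.2, 197.0, 104.6]
tcp_rot: [3.142, -0.0, -0.0]
ft_force: [0.8, -0.3, 0.7]
opening: 0.353
grip_force: 30.0
t: 23.73
eef_pos: [543.0, 197.0, 237.4]
t: 24.15
eef_pos: [553.7, 55.9, 260.5]
M 262 shift [ 16.3 170.2  -1.5] turn -0.188 | pos [553.7  55.9 260.5] rot [ 3.141e+00 -1.000e-03  1.000e-03] F [1.5 0.5 0.4] open 0.35 grip 30.0 t 24.15
```

To row units: 168 mm / 600 = 0.28, 148 mm / 600 = 0.2467, -0.189 rad / 3.1416 = -0.0602.

```bash
echo '[0.0067, 0.0633, 0, -0.0159, 0, 0.0133, 0.1267, 0, -0.0318, 0, 0.02, 0.19, 0, -0.0477, 0, 0.025, 0.2467, 0, -0.0602, 0, 0.0272, 0.28, 0, -0.0602, 0]' > m.json && python3 steer.py m.json|head -2
echo '[0, 0.0033, 0.0167, 0, 0, 0, 0.0033, 0.05, 0, 0, 0, 0.0033, 0.0833, 0, 0, 0, 0.0033, 0.1083, 0, 0, 0, 0.0033, 0.12, 0, 0]' > m.json && python3 steer.py m.json|head -2
echo '[0, 0, 0.005, 0, 0, 0, 0, 0.005, 0, 0, 0, 0, 0.005, 0, 0, 0, 0, 0.005, 0, 0]' > m.json && python3 steer.py m.json|head -2
python3 -c 'from h import *; to("M",105)'
```

```text
t: 24.57
eef_pos: [570.3, -114.2, 260.2]
t: 24.98
eef_pos: [569.8, -112.0, 185.7]
t: 25.32
eef_pos: [571.1, -112.9, 185.5]
M 105 shift [-1.1  1.2 80.5] turn 0.0 | pos [ 571.1 -112.9  185.5] rot [ 3.141e+00 -1.000e-03  1.890e-01] F [-0.  -0.5  0.1] open 0.36 grip 30.0 t 25.32
```

To row units: 7 mm / 600 = 0.0117, 5 mm / 600 = 0.0083.

```bash
echo '[-0.0018, 0.0023, 0.0033, 0, 0, -0.0018, 0.0023, 0.0083, 0, 0, -0.0018, 0.0023, 0.0117, 0, 0, -0.0018, 0.0023, 0.0117, 0, 0]' > m.json && python3 steer.py m.json|head -2
echo '[0, 0, 0.01, 0, 0, 0, 0, 0.02, 0, 0, 0, 0, 0.03, 0, 0, 0, 0, 0.04, 0, 0, 0, 0, 0.05, 0, 0]' > m.json && python3 steer.py m.json|head -4
python3 -c 'from h import *; to("M",105)'
```

```text
t: 25.65
eef_pos: [569.7, -114.6, 177.1]
t: 26.07
eef_pos: [569.8, -114.5, 146.6]
tcp_rot: [-3.141, 0.001, 0.189]
ft_force: [-0.2, 0.3, -0.3]
M 105 shift [ 0.6 -0.1 41.6] turn -0.0 | pos [ 569.8 -114.5  146.6] rot [-3.141e+00  1.000e-03  1.890e-01] F [-0.2  0.3 -0.3] open 0.35 grip 30.0 t 26.07
```

To row units: 30 mm / 600 = 0.05, 24 mm / 600 = 0.04.

```bash
echo '[0.0008, 0, 0.01, 0, 0, 0.0008, 0, 0.02, 0, 0, 0.0008, 0, 0.03, 0, 0, 0.0008, 0, 0.04, 0, 0, 0.0008, 0, 0.05, 0, 0]' > m.json && python3 steer.py m.json|head -4
echo '[0, 0, 0.0067, 0, 0, 0, 0, 0.0133, 0, 0, 0, 0, 0.0175, 0, 0, 0, 0, 0.0192, 0, 0, 0, 0, 0.0192, 0, 0]' > m.json && python3 steer.py m.json|head -4
python3 -c 'from h import *; to("M",105)'
```

```text
t: 26.48
eef_pos: [570.4, -114.5, 116.9]
tcp_rot: [3.142, -0.0, 0.189]
ft_force: [-0.2, 0.4, -0.9]
t: 26.9
eef_pos: [570.4, -114.5, 105.9]
tcp_rot: [3.142, 0.0, 0.189]
ft_force: [-0.1, -0.2, -0.1]
M 105 shift [-0.  -0.2  0.9] turn -0.0 | pos [ 570.4 -114.5  105.9] rot [3.142 0.    0.189] F [-0.1 -0.2 -0.1] open 0.35 grip 30.0 t 26.9
```

To row units: 1.2 mm / 600 = 0.002.

```bash
echo '[0, 0, 0.002, 0, 0, 0, 0, 0.002, 0, 0, 0, 0, 0.002, 0, 0.6, 0, 0, 0.002, 0, 0.6, 0, 0, 0.002, 0, 0.6]' > m.json && python3 steer.py m.json|head -5
echo '[0, 0, 0, 0, 0.6, 0, 0, -0.025, 0, 0.6, 0, 0, -0.0667, 0, 0.6, 0, 0, -0.0833, 0, 0.6, 0, 0, -0.0833, 0, 0.6]' > m.json && python3 steer.py m.json|head -2
echo '[-0.0417, 0, 0, 0, 0.6, -0.0833, 0, 0, 0, 0.6, -0.1097, 0, 0, 0, 0.6, -0.1097, 0, 0, 0, 0.6, -0.1097, 0, 0, 0, 0.6]' > m.json && python3 steer.py m.json|head -2
python3 - <<'E'
from h import *
to("B",105)
for n in("top","side"):
    p,w,o=caps(n); [print(n,*a) for a in o]
E
```

```text
t: 27.32
eef_pos: [570.5, -114.5, 105.0]
tcp_rot: [3.141, -0.0, 0.189]
ft_force: [1.3, 0.9, 0.1]
opening: 0.51
t: 27.73
eef_pos: [571.4, -114.8, 157.0]
t: 28.15
eef_pos: [505.6, -127.0, 154.4]
B 105 shift [ 0.1 -0.5 49.4] turn -0.001 | pos [ 505.6 -127.   154.4] rot [-3.142  0.     0.188] F [-0.2 -1.  -0.2] open 0.6 grip 0.0 t 28.15
top red [210. 172.] 296 [638.1 165.8 134.1  17.2]
top red [247. 242.] 278 [513.4 103.8 134.1  16.6]
top yellow [364. 169.] 261 [ 635.5 -101.9  134.2   15.9]
top yellow [371. 203.] 131 [ 572.8 -113.1  134.1   14. ]
top blue [213.  64.] 61 [836.9 161.9 139.4  36.8]
top blue [264. 187.] 285 [607.8  72.1 134.1  16.8]
side red [320. 152.] 130 [637.3 165.6 130.9  17.9]
side yellow [330. 208.] 319 [ 634.1 -104.1  131.7   17.8]
side yellow [288. 211.] 317 [ 570.1 -115.7  131.7   17.4]
side blue [307. 168.] 198 [605.5  69.4 131.3  17.8]
side blue [244. 214.] 354 [ 503.4 -137.4  131.9   24.8]
```

Both yellows are seated. Last is the blue one.

To row units: 49 mm / 600 = 0.0817, 48 mm / 600 = 0.08.

```bash
echo '[0, -0.0008, 0.02, 0, 0.6, 0, -0.0008, 0.04, 0, 0.6, 0, -0.0008, 0.0633, 0, 0.6, 0, -0.0008, 0.08, 0, 0.6, 0, -0.0008, 0.0817, 0, 0.6]' > m.json && python3 steer.py m.json|head -2
echo '[0, 0, 0, 0, 0.6, 0, 0, 0, 0, 0.6, 0, 0, 0, 0, 0.6]' > m.json && python3 steer.py m.json|head -4
python3 -c 'from h import *; to("B",105)'
```

```text
t: 28.67
eef_pos: [505.6, -126.0, 103.9]
t: 28.92
eef_pos: [506.1, -126.4, 106.4]
tcp_rot: [3.141, -0.001, 0.189]
ft_force: [0.4, 1.0, -0.2]
B 105 shift [-0.4 -0.   1.4] turn -0.0 | pos [ 506.1 -126.4  106.4] rot [ 3.141e+00 -1.000e-03  1.890e-01] F [ 0.4  1.  -0.2] open 0.6 grip 0.0 t 28.92
```

To row units: 1.2 mm / 600 = 0.002, -0.3 mm / 600 = -0.0005.

```bash
echo '[-0.0005, 0, 0.002, 0, 0, -0.0005, 0, 0.002, 0, 0, -0.0005, 0, 0.002, 0, 0, -0.0005, 0, 0.002, 0, 0, -0.0005, 0, 0.002, 0, 0]' > m.json && python3 steer.py m.json|head -6
echo '[0, 0, -0.0167, 0, 0, 0, 0, -0.05, 0, 0, 0, 0, -0.1083, 0, 0, 0, 0, -0.1667, 0, 0, 0, 0, -0.2167, 0, 0]' > m.json && python3 steer.py m.json|head -2
echo '[0, 0, -0.0333, 0, 0, 0, -0.0167, -0.045, 0.0191, 0, 0, -0.0667, -0.045, 0.0382, 0, 0, -0.125, -0.045, 0.0602, 0, 0, -0.1917, -0.045, 0.0602, 0]' > m.json && python3 steer.py m.json|head -2
python3 -c 'from h import *; to("S",262)'
```

```text
t: 29.33
eef_pos: [505.4, -126.4, 104.8]
tcp_rot: [3.141, -0.0, 0.189]
ft_force: [0.6, 0.7, 0.1]
opening: 0.354
grip_force: 30.0
t: 29.75
eef_pos: [505.3, -126.3, 237.5]
t: 30.17
eef_pos: [483.4, -13.0, 262.4]
S 262 shift [  58.9 -210.4    0.4] turn -0.006 | pos [483.4 -13.  262.4] rot [ 3.141e+00 -1.000e-03 -6.000e-03] F [ 0.4  0.9 -0.5] open 0.36 grip 30.0 t 30.17
```

To row units: -182 mm / 600 = -0.3033, -149 mm / 600 = -0.2483.

```bash
echo '[0.0167, -0.0583, 0, 0, 0, 0.0333, -0.1217, 0, 0, 0, 0.0517, -0.185, 0, 0, 0, 0.07, -0.2483, 0, 0, 0, 0.085, -0.3033, 0, 0, 0]' > m.json && python3 steer.py m.json|head -2
echo '[0.0083, -0.03, 0, 0, 0, 0.0133, -0.045, 0, 0, 0, 0.0133, -0.0467, 0.0333, 0, 0, 0.0133, -0.0467, 0.0667, 0, 0, 0.0133, -0.0467, 0.0967, 0, 0]' > m.json && python3 steer.py m.json|head -2
echo '[0, 0, 0.0167, 0, 0, 0, 0, 0.025, 0, 0, 0, 0, 0.025, 0, 0, 0, 0, 0.025, 0, 0, 0, 0, 0.025, 0, 0]' > m.json && python3 steer.py m.json|head -2
python3 - <<'E'
from h import *
to("S",105)
p,w=cloud("side")
cv2.imwrite("pics/side5.png",cv2.resize(p[60:270,180:460,::-1],None,fx=2,fy=2))
E
```

```text
t: 30.58
eef_pos: [534.9, 171.0, 262.5]
t: 31.0
eef_pos: [542.5, 196.1, 203.3]
t: 31.42
eef_pos: [543.3, 196.4, 189.7]
S 105 shift [ 0.2 -0.6 84.7] turn -0.0 | pos [543.3 196.4 189.7] rot [-3.141e+00 -2.000e-03 -0.000e+00] F [ 0.  -0.2 -1.4] open 0.35 grip 30.0 t 31.42
```

View pics/side5.png

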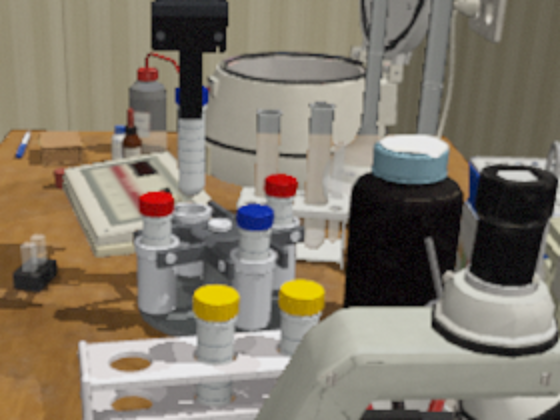

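Blue hangs upright over bucket S (rim at 192,210). Both yellows are in the rack and red faces red. Lowering.

Careful with the scale: shifts go in shares of 600 mm and turns go in shares of pi rad. That gives: 11 mm / 600 = 0.0183, 9 mm / 600 = 0.015.

```bash
echo '[0.0003, -0.001, 0.0067, 0, 0, 0.0003, -0.001, 0.015, 0, 0, 0.0003, -0.001, 0.0183, 0, 0, 0.0003, -0.001, 0.0183, 0, 0]' > m.json && python3 steer.py m.json|head -2
echo '[0, 0, 0.01, 0, 0, 0, 0, 0.02, 0, 0, 0, 0, 0.03, 0, 0, 0, 0, 0.04, 0, 0, 0, 0, 0.05, 0, 0]' > m.json && python3 steer.py m.json|head -4
python3 -c 'from h import *; to("S",105)'
```

```text
t: 31.8
eef_pos: [542.7, 197.1, 176.9]
t: 32.22
eef_pos: [542.9, 197.1, 146.8]
tcp_rot: [3.141, 0.0, -0.0]
ft_force: [-0.0, 0.1, -1.3]
S 105 shift [ 0.7  0.1 41.8] turn -0.0 | pos [542.9 197.1 146.8] rot [ 3.141  0.    -0.   ] F [-0.   0.1 -1.3] open 0.36 grip 30.0 t 32.22
```

To row units: 30 mm / 600 = 0.05, 24 mm / 600 = 0.04.

```bash
echo '[0.0008, 0, 0.01, 0, 0, 0.0008, 0, 0.02, 0, 0, 0.0008, 0, 0.03, 0, 0, 0.0008, 0, 0.04, 0, 0, 0.0008, 0, 0.05, 0, 0]' > m.json && python3 steer.py m.json|head -4
echo '[0, 0, 0.0067, 0, 0, 0, 0, 0.0133, 0, 0, 0, 0, 0.0175, 0, 0, 0, 0, 0.0192, 0, 0, 0, 0, 0.0192, 0, 0]' > m.json && python3 steer.py m.json|head -4
python3 -c 'from h import *; to("S",105)'
```

```text
t: 32.63
eef_pos: [543.6, 197.1, 117.0]
tcp_rot: [3.141, -0.0, -0.0]
ft_force: [0.1, 1.0, -0.6]
t: 33.05
eef_pos: [543.5, 197.1, 106.0]
tcp_rot: [3.141, 0.0, -0.0]
ft_force: [-0.1, 0.2, -0.1]
S 105 shift [0.1 0.1 1. ] turn -0.0 | pos [543.5 197.1 106. ] rot [ 3.141  0.    -0.   ] F [-0.1  0.2 -0.1] open 0.35 grip 30.0 t 33.05
```

To row units: 1.2 mm / 600 = 0.002.

```bash
echo '[0, 0, 0.002, 0, 0, 0, 0, 0.002, 0, 0, 0, 0, 0.002, 0, 0.6, 0, 0, 0.002, 0, 0.6, 0, 0, 0.002, 0, 0.6]' > m.json && python3 steer.py m.json|head -5
echo '[0, 0, 0, 0, 0.6, 0, 0, -0.025, 0, 0.6, 0, 0, -0.075, 0, 0.6, 0, 0, -0.1333, 0, 0.6, 0, 0, -0.1917, 0, 0.6]' > m.json && python3 steer.py m.json|head -2
echo '[0, 0.0333, -0.05, 0, 0.6, -0.0083, 0.1, -0.075, 0, 0.6, -0.0167, 0.1667, -0.075, 0, 0.6, -0.025, 0.2333, -0.075, 0, 0.6, -0.0333, 0.2667, -0.075, 0, 0.6]' > m.json && python3 steer.py m.json|head -2
echo '[-0.0167, 0.0333, 0, 0, 0.6, -0.0333, 0.0667, 0, 0, 0.6, -0.0333, 0.0667, 0, 0, 0.6, -0.0333, 0.0667, 0, 0, 0.6, -0.0333, 0.0667, 0, 0, 0.6]' > m.json && python3 steer.py m.json|head -2
python3 - <<'E'
from h import *
for n in("top","side"):
    p,w,o=caps(n); [print(n,*a) for a in o]
    cv2.imwrite(f"pics/{n}6.png",p[:,:,::-1])
E
```

```text
t: 33.47
eef_pos: [543.6, 197.2, 105.1]
tcp_rot: [3.142, -0.0, -0.0]
ft_force: [0.6, -0.7, 0.2]
opening: 0.513
t: 33.88
eef_pos: [543.2, 197.0, 221.0]
t: 34.3
eef_pos: [523.0, 34.1, 265.4]
t: 34.72
eef_pos: [503.7, -2.6, 265.1]
top red [210. 172.] 293 [638.7 166.5 134.   17. ]
top blue [249.  64.] 83 [835.9  97.3 135.9  59.1]
top blue [193. 226.] 285 [544.9 195.7 134.4  16.8]
side red [320. 152.] 129 [636.  165.3 131.1  17.7]
side red [258. 162.] 159 [511.3 101.4 131.2  17. ]
side yellow [331. 208.] 310 [ 635.  -103.8  131.5   17.6]
side yellow [288. 211.] 311 [ 568.9 -116.5  131.6   17.9]
side blue [275. 147.] 141 [542.6 195.5 131.   17.4]
side blue [307. 168.] 202 [605.9  71.6 131.3  17.5]
```

View pics/side6.png

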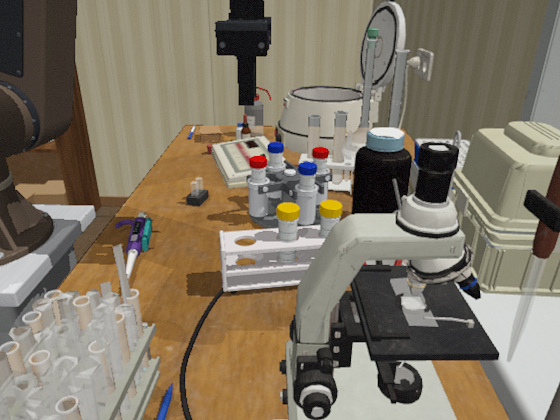

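View pics/top6.png

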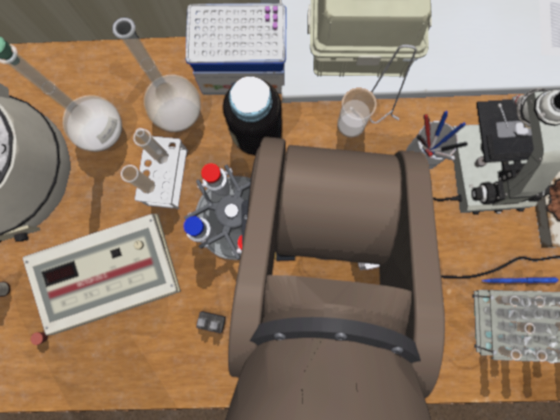

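The side view shows red (258,161) facing red (320,152), blue (275,147) facing blue (307,168), and both yellows in the rack (288,211; 331,208). All the caps are at seated height, the jar and cuvette block haven't moved, and the gripper is clear.

```bash
python3 -c 'from cell import env; print(env.job_done())'
```

```text
the job is handed in; nothing more can be done
None
```

The job is done and handed in: red faces red and blue faces blue in the rotor, both yellows are in the rack, and every tube is fully down, with the jar and cuvette block untouched, after about 35 s of robot time.

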